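# Seat the locator and present the cast lever level above it

## Robot

A 6-joint arm with a two-finger parallel gripper is mounted at the origin on a cart in front of the work surface, level with it; the furniture and walls round the work are solid. World frame = base frame: x ahead of the robot, y to its left, z up, the work surface at z = 0. Lengths are in mm, angles in rad, forces in N, time in s.
With the tool pointing down it reaches from about 350 to 875 mm from the base axis. Payload 4.2 kg.
Tool frame: the origin (TCP) lies between the finger pads; the fingertips stand 25 mm ahead of it and the grasp point (between the pads) lies 6 mm ahead of it; z points along the fingers, y is the line along which they close (so a half turn about z gives the same grasp; the last joint's range is limited). The gripper opens to 85 mm and grips with 20 to 120 N. Pads are 22 mm wide; open, the fingers measure 114 mm over their backs; the gripper's body (76 mm by 85 mm) begins 54 mm behind the grasp point. The pads swing forward as they close: fully open they stand 13 mm farther back than shut.
Start: joints at [-0.916, 0.385, 0.008, 0, -1.194, -0.259], TCP at [240.98, -576.652, 227.612] pointing down, gripper open.
Joint ranges: [-3.14, 3.14], [-1.21, 2.06], [-1.07, 1.41], [-3.16, 2.05], [-2.99, -0.16], [-3.1, 3.1]. Speed limits (rad/s): [2.79, 2.79, 3.14, 3.14, 3.14, 3.14].

## Interface

Orientations are given as a unit quaternion [x, y, z, w].
In Python, from bench import arm gives the robot as it stands.
- The arm moves only by the shell command python3 -m pendant 'ROWS'. ROWS is JSON, a list of rows, each a list of 7 numbers: the shift along the tool's x, y, z in m, then the turn, a rotation vector about the tool's x, y, z in degrees, then the finger opening in m, from 0 to 0.0854. In form: [[x, y, z, wx, wy, wz, fingers], ...]. A call has 1 to 12 rows; each row shifts and turns the commanded pose from where the row before left it, along the tool's axes as they then stand; what a row does not reach is not made up. A row lasts 1/10 s, in which the tool goes at most 50 mm and 8.59 degrees, less where a joint would pass 70% of its speed; a pose out of reach is approached as far as the arm can. A call is refused whole if a number of a shift passes 0.05 or a number of a turn 8.59, either way. A call with a gripper value outside its range is refused whole. The fingers move at their own pace and stop on an object; the grip force is fixed at half the most. Time passes only in rows, so rows that do not move let the fingers close. It gives the time, the measured TCP pose, the force, the opening and the grip force at its end, in the units of the state.
- arm.read_state(): the state, without advancing time (a new reading comes with each control period).
- arm.get_image(name): name is "scene" or "top"; returns a dict with "image" (384x512x3 uint8, red, green, blue), "fx", "fy", "cx", "cy" (pixels), "k1" (the pictures are not rectified: a ray, as slopes to the right and down, at radius r is drawn at 1 + k1 r^2 times it, then the intrinsics apply), "xyz" and "rotation" of the camera in the world. Camera axes: x right, y down, z forward; pixel columns grow to the right and rows downward; lengths in mm; the calibration is good to about 2 mm. A picture is of the moment at which its call begins. There is no depth.
- arm.job_done(): hands the job in; it is judged then, once.
The state is a dict: "clock": time; "joints": joint angles; "joint_vel": joint speeds; "joint_efforts": joint torques, N m; "position": TCP position; "ee_rot": TCP orientation; "contact_force": force on the tool from outside, world axes, zero at the start; "wrist_torque": the same for the moment, N m; "gripper_width": finger opening in mm; "grasp_force": force on a finger pad.
Only numpy, scipy, OpenCV 4.12 (cv2) and the standard library are available. Lean on these libraries where they do the work, as an engineer would, in place of code of your own. Each camera call takes 0.05 s, during which the arm holds its last target. There are 200 camera calls.

## Task

Fit the loose aluminium locator plate fully down onto the two pegs of the grey base, thick post at the end with the big peg, and let go of it. Then grip the dark cast lever across its shank at its balance point (the bright dot near the heavy hub), lift it without letting it tip, and hold it level and still a few centimetres clear above the seated locator, its hub bore over the thick post and its eye bore over the thin post. Finish while still holding the lever there; do not lower it onto the posts, and leave everything else on the desk where it is.

Things in the scene. Friction and masses are not known exactly. Their poses are not given: they have to be found in the camera images.
- base: Fixed grey painted slab 200 (x) x 76 (y) x 22 (z) mm on the desk, with two upright steel pegs on its top, standing 14 mm above it, the last 6 mm tapered: 14 mm diameter at x=-45 mm, 10 mm diameter at x=+45 mm. Origin: centre of the underside. Its x axis points to the robot's left, within 15 deg. Fixed instruments up to 0.25 m high stand to its left and right: come to it from the front
- big_peg (a point): Foot of the 14 mm peg, on the slab's top face (22 mm above the desk), axes as the base
- small_peg (a point): Foot of the 10 mm peg, on the slab's top face, axes as the base
- locator: Loose aluminium plate 180 (x) x 66 x 14 mm, 0.5 kg. Grip rib in its middle, 44 (x) x 20 (y) mm, z=14 to 45 mm: grip across y. Thick post (22 mm dia) at x=-70, thin post (10 mm) at x=+70, tops at z=40 mm. Seated: underside on the slab top, holes on the pegs, x axis as the base's. Origin: centre of underside. Starts flat on the desk before the base; it and the lever may swap sides
- big_hole (a point): Centre, at the underside, of the locator's 17 mm through hole at x=-45 mm (for the 14 mm peg, 1.5 mm play all round)
- small_hole (a point): Centre, at the underside, of the locator's 13 mm through hole at x=+45 mm (for the 10 mm peg)
- thick_post (a point): Centre of the top of the locator's thick post
- thin_post (a point): Centre of the top of the locator's thin post
- cast_lever: Loose dark cast lever, 181 mm long, 0.55 kg +-25%, lying flat. Heavy hub at x=-70 mm: 52 mm dia, 32 high, 26 bore. Small eye at x=+70 mm: 30 mm dia, 30 high, 14 bore. Straight shank between, 16 mm wide (y), z=8 to 26 mm, clear from x=-44 to +55: grip across y at the balance point. Origin: midway between the bores, at the underside. Starts with x within 35 deg of the base's
- balance (a point): The lever's balance point (centre of mass): x=-25, y=0, z=16 mm of the lever, toward the hub, under a bright 8 mm dot on top of the shank; axes as the lever
- hub_bore (a point): Centre of the lever's hub bore, at the underside
- eye_bore (a point): Centre of the lever's eye bore, at the underside
- brass_fitting: Bystander, leave alone: brass pipe fitting, 27x31x36 mm, standing between the two loose parts. Origin: centre of its underside
- sensor_cap: Bystander, leave alone: pale round sensor cap, 34 mm across, 13 mm high, near the front edge of the desk, at the right. Origin: centre of its underside
- tape_roll: Bystander, leave alone: roll of thread tape, 54 mm across, 15 mm high, behind the base. Origin: centre of its underside
- jar: Bystander, leave alone: screw jar with black lid, 59 mm across, 80 mm high, behind the base. Origin: centre of its underside
- meter: Bystander, leave alone: multimeter, 148x72x45 mm, at the left. Origin: centre of its underside
- driver: Bystander, leave alone: small screwdriver, 145 mm long, at the left. Origin: centre of its underside

How it is judged:
By the outcome, as a careful person would: the job done as asked, in the order asked, and still so for the second after the job is handed in, while the arm keeps its last pose, push and grip.
It also fails if it takes over 54 s, if anything falls off the work surface, if the arm or the gripper's body presses on something with over 40 N, if the wrist force passes 120 N, or if a joint passes its speed limit or range.

## Working session

There is one attempt and no reset: what is moved stays moved. The work goes in short steps, Python scripts to look and compute and a shell command to move; the robot and the scene stay as the last step left them, time stands still between calls to the robot, and variables do not carry over. Pictures are saved under pics/ and viewed, at most 10 in all, crops included, and the job is handed in when it is done.

```bash
mkdir -p pics; ls
cat > h.py <<'E'
import numpy as np, cv2
from bench import arm
from scipy.spatial.transform import Rotation as R
def cam(n):
    d=arm.get_image(n); return d
def save(d,f,crop=None,s=1):
    im=d["image"][:,:,::-1]
    if crop: a,b,c,e=crop; im=im[b:e,a:c]
    cv2.imwrite(f,cv2.resize(im,None,fx=s,fy=s,interpolation=cv2.INTER_CUBIC))
def rot(d):
    r=np.array(d["rotation"],float)
    return r if r.shape==(3,3) else R.from_quat(r).as_matrix()
def pt(d,u,v,z):
    x=np.array([(u-d["cx"])/d["fx"],(v-d["cy"])/d["fy"]]);y=x.copy()
    for _ in range(20): y=x/(1+d["k1"]*(y@y))
    ray=rot(d)@np.array([*y,1.]);o=np.array(d["xyz"],float)
    return o+ray*(z-o[2])/ray[2]
def px(d,p):
    c=rot(d).T@(np.array(p,float)-np.array(d["xyz"]));y=c[:2]/c[2];y=y*(1+d["k1"]*(y@y))
    return np.array([y[0]*d["fx"]+d["cx"],y[1]*d["fy"]+d["cy"]])
E
python3 - <<'E'
from h import *
import pickle
for n in("scene","top"):
    d=cam(n);save(d,f"pics/{n}0.png",s=1.5);pickle.dump(d,open(n+"0.pkl","wb"))
    print({k:v for k,v in d.items() if k!="image"})
print(arm.read_state())
E
```

```text
pics
{'fx': 431.8647069713289, 'fy': 431.8647069713289, 'cx': 256.62879064249597, 'cy': 185.80609591135132, 'k1': -0.06374318064708889, 'xyz': array([-652.52344074,  851.07020517,  684.97389551]), 'rotation': array([-0.43551538,  0.71401592, -0.47289611,  0.27726681])}
{'fx': 468.6753715813813, 'fy': 468.6753715813813, 'cx': 254.88349362331263, 'cy': 195.86752463166292, 'k1': -0.10515929925202872, 'xyz': array([ 452.47591945,  180.17243162, 1648.86677682]), 'rotation': array([ 0.71395981, -0.69905439,  0.03202286, -0.02364061])}
{'clock': 0.1, 'joints': array([-9.16416058e-01,  3.85487623e-01,  6.72516616e-03, -4.52932943e-04,
       -1.19395423e+00, -2.58616768e-01]), 'joint_vel': array([-0.00107527, -0.00215166,  0.00166263,  0.00192479, -0.00121552,
       -0.00088657]), 'joint_efforts': array([-4.96204793e-04, -3.93318272e+01,  1.88929707e+01,  4.19795841e+00,
       -2.55899438e-03,  4.69523087e-06]), 'position': array([ 240.76837038, -576.1843319 ,  226.60888005]), 'ee_rot': array([-1.96510857e-01,  9.80501156e-01,  9.54645588e-04, -2.34313110e-04]), 'contact_force': array([ 1.64742743,  0.03751398, -0.32907138]), 'wrist_torque': array([0.03220011, 0.01064307, 0.03293029]), 'grasp_force': 0.0, 'gripper_width': 85.19691266709428}
```

View pics/top0.png

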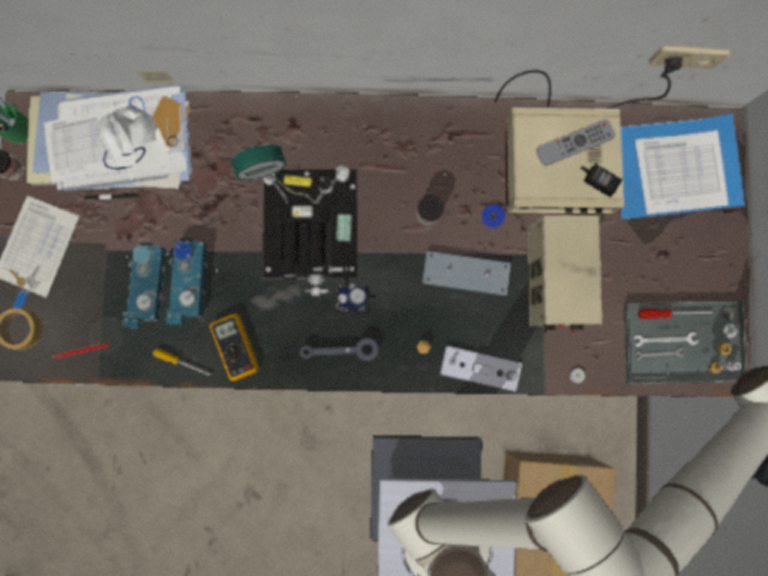

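View pics/scene0.png

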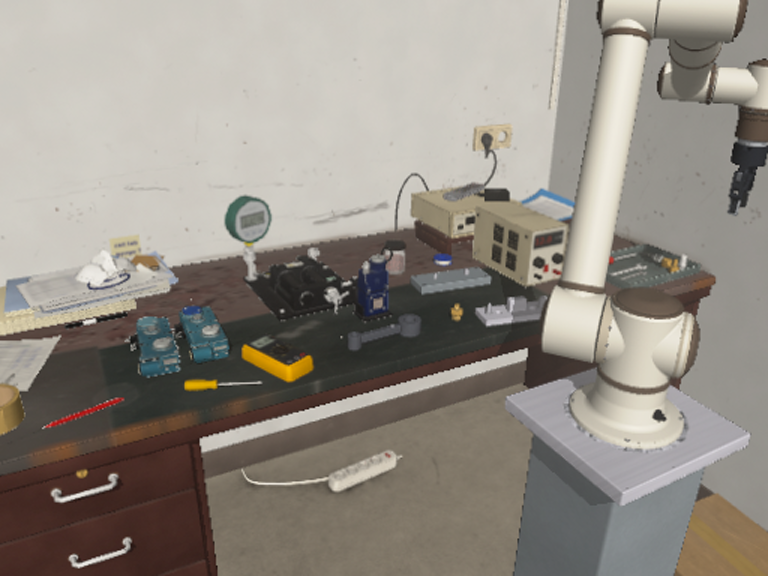

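Run:
```python
from h import *
import pickle
d=pickle.load(open("top0.pkl","rb"));save(d,"pics/t1.png",(275,160,365,265),5.7)
save(d,"pics/t2.png",(190,215,290,255),8)
```

```text
(no output)
```

View pics/t1.png

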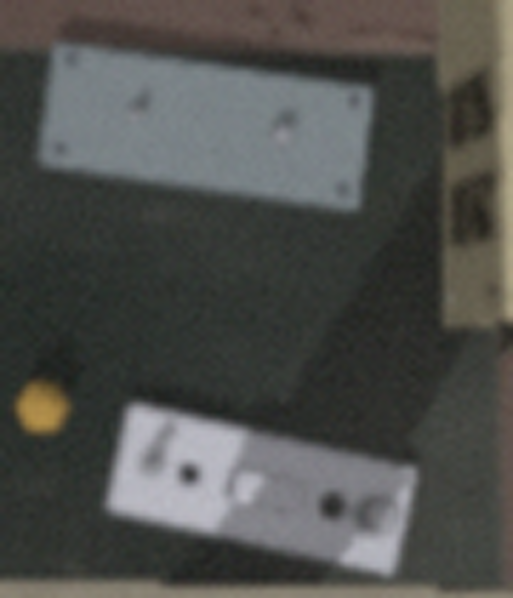

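View pics/t2.png

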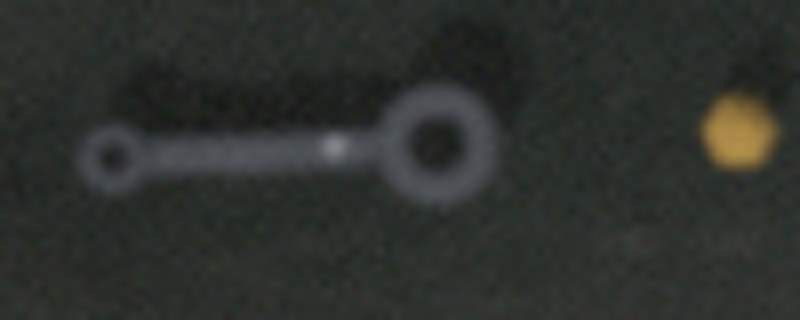

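```bash
cat > fit.py <<'E'
from h import *
from scipy.optimize import least_squares
def conv(p,off,s): return [((x+.5)/s-.5+o) for x,o in zip(p,off)]
def fit(d,obs,off,s,x0,z0=0):
    "obs: list of ((u,v),(x,y,z) model)"
    U=np.array([conv(o[0],off,s) for o in obs]);M=np.array([o[1] for o in obs],float)
    def f(q):
        c,sn=np.cos(q[2]),np.sin(q[2])
        return np.concatenate([px(d,[q[0]+c*m[0]-sn*m[1],q[1]+sn*m[0]+c*m[1],m[2]+z0])-u for m,u in zip(M,U)])
    r=least_squares(f,x0,x_scale=[10,10,.1])
    print("x,y,yawdeg",r.x[:2].round(1),np.degrees(r.x[2]).round(2));print((r.fun.reshape(-1,2)).round(2).tolist());return r.x
E
python3 - <<'E'
from fit import *
import pickle
d=pickle.load(open("top0.pkl","rb"))
print(R.from_quat(d["rotation"]).as_matrix().round(2))
o=(275,160)
fit(d,[((55,42),(100,-38,22)),((373,87),(-100,-38,22)),((360,211),(-100,38,22)),((38,166),(100,38,22))],o,5.7,[600,-100,1.57])
fit(d,[((128,402),(90,-33,14)),((416,465),(-90,-33,14)),((394,577),(-90,33,14)),((106,511),(90,33,14)),((189,474),(45,0,14)),((333,506),(-45,0,14))],o,5.7,[400,-100,1.57])
fit(d,[((113,157),(70,0,30)),((437,144),(-70,0,32)),((335,147),(-25,0,26))],(190,215),8,[400,100,1.57])
print(pt(d,*conv((42,407),o,5.7),36))
s=arm.read_state();print(R.from_quat(s["ee_rot"]).as_matrix().round(3))
E
```

```text
[[ 0.02 -1.    0.08]
 [-1.   -0.02 -0.01]
 [ 0.01 -0.08 -1.  ]]
x,y,yawdeg [634.8 -32.9] 83.34
[[-0.18, 0.2], [0.28, 0.19], [-0.04, -0.22], [-0.05, -0.17]]
x,y,yawdeg [413.3 -70. ] 78.56
[[0.27, 0.46], [-0.2, 0.55], [-0.23, -0.59], [0.09, -0.13], [0.13, -0.11], [-0.06, -0.16]]
x,y,yawdeg [448.7 266. ] 93.58
[[0.02, -0.03], [0.12, -0.07], [-0.14, 0.1]]
[460.85392137  66.80171311  36.        ]
[[-0.923 -0.385 -0.001]
 [-0.385  0.923  0.002]
 [ 0.     0.002 -1.   ]]
```

```bash
cat > go.py <<'E'
import sys
from h import *
# go.py x y z yaw_of_tool_y_deg : prints shift now (tool axes, m), turn about tool z
x,y,z,a=map(float,sys.argv[1:5]); s=arm.read_state()
M=R.from_quat(s["ee_rot"]).as_matrix(); p=np.array(s["position"])
a=np.radians(a);Y=np.array([np.cos(a),np.sin(a),0]);Z=np.array([0,0,-1.]);T=np.c_[np.cross(Y,Z),Y,Z]
T2=np.c_[-T[:,0],-T[:,1],T[:,2]]
w=min((R.from_matrix(M.T@q).as_rotvec(True) for q in(T,T2)),key=np.linalg.norm)
w=R.from_matrix(M.T@T).as_rotvec(True) if len(sys.argv)>5 else w
print("shift m",(M.T@(np.array([x,y,z])-p)/1000).round(4),"turn deg",w.round(2),"| pos",p.round(1),"j",np.round(s["joints"],2),"t",round(s["clock"],2),"w",round(s["gripper_width"],1),"F",np.round(s["contact_force"],1))
E
python3 go.py 413.3 -70 120 168.56
```

```text
shift m [-0.3543  0.4004  0.1074] turn deg [ 1.100e-01  5.000e-02 -5.589e+01] | pos [ 240.8 -576.2  226.6] j [-0.92  0.39  0.01 -0.   -1.19 -0.26] t 0.1 w 85.2 F [ 1.6  0.  -0.3]
```

```bash
python3 -m pendant '[[-0.015,0.017,0,0,0,0,0.0854],[-0.03,0.034,0,0,0,0,0.0854],[-0.032,0.036,0,0,0,0,0.0854],[-0.032,0.036,0,0,0,0,0.0854],[-0.032,0.036,0,0,0,0,0.0854],[-0.032,0.036,0,0,0,0,0.0854],[-0.032,0.036,0,0,0,0,0.0854],[-0.032,0.036,0,0,0,0,0.0854],[-0.032,0.036,0,0,0,0,0.0854],[-0.032,0.036,0,0,0,0,0.0854],[-0.03,0.034,0,0,0,0,0.0854],[-0.022,0.025,0,0,0,0,0.0854]]' && python3 go.py 413.3 -70 120 168.56; python3 -m pendant '[[0,0,0.01,0,0,-5,0.0854],[0,0,0.015,0,0,-8,0.0854],[0,0,0.015,0,0,-8,0.0854],[0,0,0.015,0,0,-8,0.0854],[0,0,0.015,0,0,-8,0.0854],[0,0,0.015,0,0,-8,0.0854],[0,0,0.01,0,0,-6,0.0854],[0,0,0.01,0,0,-5,0.0854],[0,0,0,0,0,0,0.0854],[0,0,0,0,0,0,0.0854]]' && python3 go.py 413.3 -70 43 168.56
```

```text
clock: 1.3
position: [413.4, -71.0, 227.6]
ee_rot: [-0.198, 0.98, 0.0, 0.0]
contact_force: [0.7, -0.5, 0.5]
gripper_width: 85.5
grasp_force: 0.0
shift m [-0.0002  0.0009  0.1076] turn deg [-0.000e+00  2.000e-02 -5.578e+01] | pos [413.4 -71.  227.6] j [ 0.22  0.03 -0.46 -0.   -1.09 -1.39] t 1.3 w 85.5 F [ 0.7 -0.5  0.5]
clock: 2.3
position: [413.2, -73.4, 122.6]
ee_rot: [-0.633, 0.774, 0.0, -0.0]
contact_force: [-0.2, -0.7, 0.1]
gripper_width: 85.3
grasp_force: 0.0
shift m [-0.0034  0.0005  0.0796] turn deg [ 0.02 -0.02  0.02] | pos [413.2 -73.4 122.6] j [ 0.21  0.15 -0.62  0.   -0.8  -0.41] t 2.3 w 85.3 F [-0.2 -0.7  0.1]
```

```bash
python3 -m pendant '[[-0.003,0.0005,0.015,0,0,0,0.07],[0,0,0.02,0,0,0,0.06],[0,0,0.02,0,0,0,0.05],[0,0,0.015,0,0,0,0.05],[0,0,0.007,0,0,0,0.05],[0,0,0,0,0,0,0.05],[0,0,0,0,0,0,0.05],[0,0,0,0,0,0,0.05]]' && python3 go.py 413.3 -70 43 168.56
```

```text
clock: 3.1
position: [414.1, -70.1, 46.5]
ee_rot: [-0.634, 0.773, -0.001, 0.001]
contact_force: [-0.8, -1.3, -1.0]
gripper_width: 49.9
grasp_force: 0.0
shift m [0.     0.0008 0.0035] turn deg [-0.11  0.04  0.11] | pos [414.1 -70.1  46.5] j [ 0.22  0.29 -0.71  0.   -0.57 -0.42] t 3.1 w 49.9 F [-0.8 -1.3 -1. ]
```

```bash
python3 -m pendant '[[0,0,0.003,0,0,0,0.04],[0,0,0,0,0,0,0.03],[0,0,0,0,0,0,0.02],[0,0,0,0,0,0,0.01],[0,0,0,0,0,0,0.0],[0,0,0,0,0,0,0.0],[0,0,0,0,0,0,0.0],[0,0,0,0,0,0,0.0],[0,0,0,0,0,0,0.0]]' && python3 go.py 634.8 -32.9 120 173.34
```

```text
clock: 4.0
position: [413.4, -70.3, 42.6]
ee_rot: [-0.634, 0.773, -0.0, 0.0]
contact_force: [0.7, -0.6, 0.7]
gripper_width: -0.2
grasp_force: 0.0
shift m [-0.0801 -0.2098 -0.0774] turn deg [-0.    0.   -4.66] | pos [413.4 -70.3  42.6] j [ 0.22  0.29 -0.72 -0.   -0.56 -0.42] t 4.0 w -0.2 F [ 0.7 -0.6  0.7]
```

Run:
```python
from h import *
a=cam("top");b=cam("scene")
A=cv2.resize(a["image"][195:265,275:365],None,fx=5,fy=5,interpolation=2)
B=cv2.resize(b["image"][170:240,290:390],None,fx=5,fy=5,interpolation=2)
A=cv2.copyMakeBorder(A,0,0,0,50,0)
cv2.imwrite("pics/c1.png",np.hstack([A[:, :300] if 0 else A[:,:450],B[:,:350]])[:,:,::-1])
```

```text
(no output)
```

View pics/c1.png

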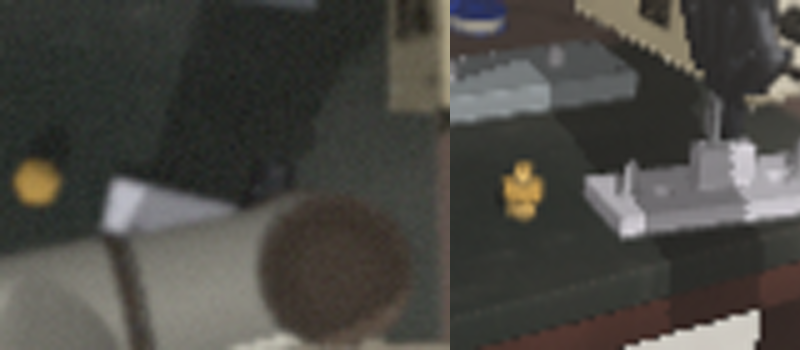

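Run:
```python
from h import *
import pickle
for n in("scene","top"):
    d=pickle.load(open(n+"0.pkl","rb")); off=(290,170) if n=="scene" else (275,195)
    for name,p in dict(tip=(413.4,-70.3,17.6),ribtop=(413.3,-70,45),brass=(460.9,66.8,0)).items():
        u=px(d,p); print(n,name,u.round(1),"crop",((u-off)*5).round(0)+([450,0] if n=="scene" else [0,0]))
    # project locator outline
d=pickle.load(open("scene0.pkl","rb"))
save(d,"pics/s1.png",(270,165,390,245),6.5)
```

```text
scene tip [343.  205.2] crop [715. 176.]
scene ribtop [343.7 198.2] crop [719. 141.]
scene brass [303.  211.9] crop [515. 210.]
top tip [320.7 245.4] crop [228. 252.]
top ribtop [321.8 245.7] crop [234. 253.]
top brass [281.2 231. ] crop [ 31. 180.]
```

View pics/s1.png

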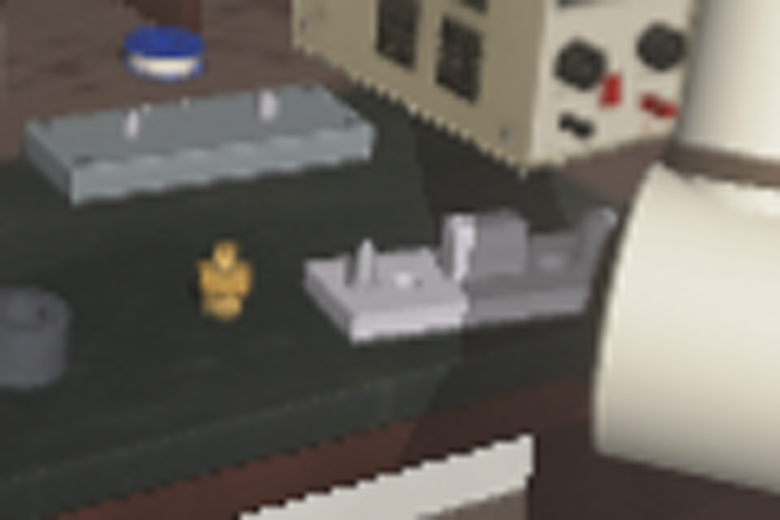

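Run:
```python
from h import *
import pickle
d=pickle.load(open("scene0.pkl","rb"))
print("start tip",px(d,(240.8,-576.2,202))*1.5)
d=cam("scene");save(d,"pics/s2.png",(295,110,395,220),5.4)
for z in (17.6,42.6,100,150,200): print(z,(px(d,(413.4,-70.3,z))-[295,110])*5.4)
```

```text
start tip [731.70256113 226.51824689]
17.6 [259.32260806 513.98245878]
42.6 [263.01597323 479.53432772]
100 [271.63006958 398.69411689]
150 [279.28655631 326.24554061]
200 [287.08573756 251.85539164]
```

View pics/s2.png

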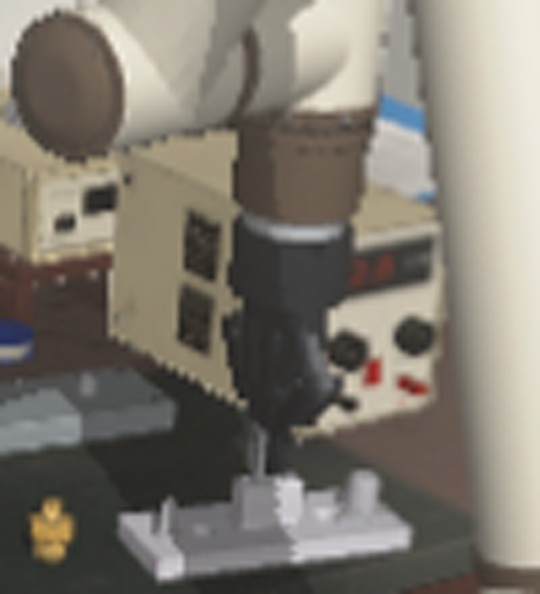

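Run:
```python
from h import *
import pickle
a=pickle.load(open("scene0.pkl","rb"))["image"].astype(int).mean(2);d=cam("scene");b=d["image"].astype(int).mean(2)
pickle.dump(d,open("scene1.pkl","wb"))
r=slice(184,216);c=slice(330,364)
print("cols 330-363; before|after")
for i in range(184,216): print(i," ".join("%2d"%(x//10) for x in a[i,c])," | "," ".join("%2d"%(x//10) for x in b[i,c]))
```

```text
cols 330-363; before|after
184  5  5  5  4  4  4  4  8  8 13 12 11 12 12 12 12 11 11 11 11 12 13 18 18 18 16  7  6  4  5  7 13 18 18  |   4  4  4  4  4  4  4  9  8 12 10  4  4  4  4  4  4  4  4  4  4  4  4  5  5  5  5  6  4  4  7 13 18 18
185  5  5  5  5  4  4  4  4  5  8  8 13 12 12 12 12 11  9 11 11 12 13 18 18 18 17 15 14  8  4  6 13 18 18  |   4  4  4  4  4  4  4  4  5  9  8  4  4  4  4  4  4  4  4  4  4  4  5  5  5  8 16 15  8  4  6 13 18 18
186  5  5  5  5  4  4  4  4  4  4  5  8  8 12 12 12 11 10 11 11 12 13 18 18 18 18 18 17 15 12 13 17 18 17  |   4  4  4  4  4  4  4  4  4  5  5  4  4  4  4  4  4  4  4  4  4  4  4  4  8 16 18 18 16 12 14 17 18 18
187  5  5  5  5  4  4  4  4  4  4  4  4  5  8 13 12 12 11 12 11 12 14 18 18 17 18 18 18 17 16 15 16 15 14  |   4  4  4  4  4  4  4  4  4  4  5  4  4  4  4  4  4  4  4  4  4  4  4  7 15 18 18 18 18 17 15 16 15 15
188  5  5  5  5  4  4  4  4  4  4  4  4  4  5  8  8 13 12 12 12 12 15 18 17 17 17 16 16 15 14 13 11 10 10  |   4  4  4  4  4  4  4  4  4  4  5  6  7  4  4  4  4  4  4  5  5  5  4  9 18 18 16 16 15 15 13 11 10 10
189  5  5  5 
[... 5010 characters left out ...]
3 13 13 13 13 13 13 16 20 20 20 20 20 20 20 20 19 16 14 14 14 12
213 18 18 18 18 19 19 19 19 19 19 18 14 13 13 13 13 13 13 13 13 12 11  9  9  9  8  8  7  7  6  5  5  7 15  |  12 13 13 13 13 13 13 13 13 13 13 13 13 13 13 13 13 13 14 19 19 16 14 14 14 12 11 11 10  9  8  8  7  7
214 19 19 19 19 19 19 19 19 19 19 19 13 12 11  9  9  9  8  8  7  7  6  5  5  5  5  5  5  5  5  5  5  9 16  |  13 13 13 13 13 13 13 13 13 13 13 13 13 11  9 10  9  8  9 10 10  9  7  7  7  6  6  5  6  6  6  6  6  7
215 19 19 19 19 19 16 14 14 14 12 11  7  7  6  5  5  5  5  4  4  4  4  4  4  4  4  5  5  5  5  5  5 10 17  |  13 13 13 13 13 11  9  9  9  8  8  7  7  6  5  5  5  4  4  4  4  5  5  5  5  5  5  6  6  6  7  7  7  7
```

```bash
python3 -m pendant '[[0,0,-0.02,0,0,0,0],[0,0,-0.02,0,0,0,0],[0,0,-0.02,0,0,0,0],[0,0,0,0,0,0,0],[0,0,0,0,0,0,0]]'
cat > shot.py <<'E'
import pickle,sys
from h import *
d=cam("scene");pickle.dump(d,open(sys.argv[1],"wb"));print(arm.read_state()["position"])
E
python3 shot.py sA.pkl;  python3 -m pendant '[[0,0,0,0,0,0,0.0854],[0,0,0,0,0,0,0.0854],[0,0,0,0,0,0,0.0854],[0,0,0,0,0,0,0.0854],[0,0,0,0,0,0,0.0854],[0,0,0,0,0,0,0.0854]]'; python3 shot.py sB.pkl
python3 - <<'E'
from h import *
import pickle
out=[]
for f in("sA.pkl","sB.pkl"):
    d=pickle.load(open(f,"rb"));im=cv2.resize(d["image"][140:215,315:375],None,fx=6.6,fy=6.6,interpolation=2).copy()
    for z in(17.6+60,45,100+60-0):
        u=(px(d,(413.4,-70.3,z))-[315,140]+.5)*6.6;im[int(u[1]),int(u[0])-40:int(u[0])+40]=[255,0,0]
    out.append(im)
cv2.imwrite("pics/ab.png",np.hstack(out)[:,:,::-1])
E
```

```text
clock: 4.7
position: [413.2, -70.2, 102.6]
ee_rot: [-0.634, 0.774, -0.0, 0.0]
contact_force: [-0.5, -0.8, -1.3]
gripper_width: -0.0
grasp_force: 0.0
[412.72902834 -70.32618714 102.04877734]
clock: 5.35
position: [413.4, -70.3, 102.6]
ee_rot: [-0.634, 0.773, 0.0, -0.0]
contact_force: [0.2, 0.0, 0.6]
gripper_width: 85.1
grasp_force: 0.0
[413.35824363 -70.30072245 102.60062759]
```

View pics/ab.png

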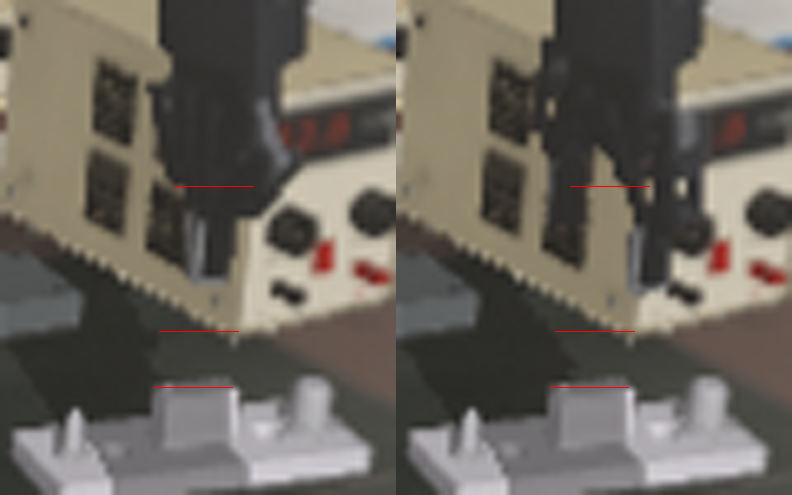

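Run:
```python
from h import *
import pickle
d=pickle.load(open("scene0.pkl","rb"))
print("origin in scene0(1.5x):",px(d,(0,0,0))*1.5, "z100",px(d,(0,0,100))*1.5)
t0=pickle.load(open("top0.pkl","rb"));print("origin in top0(1.5x):",px(t0,(0,0,0))*1.5)
t=cam("top");pickle.dump(t,open("tB.pkl","wb"))
A=t0["image"][185:275,270:370];B=t["image"][185:275,270:370].copy()
C=np.hstack([cv2.resize(x,None,fx=4,fy=4,interpolation=2) for x in (A,np.clip(B.astype(int)*2,0,255).astype(np.uint8))])
for z,c in((45,(255,0,0)),(100,(0,255,0)),(250,(0,0,255))):
    u=(px(t,(413.4,-70.3,z))-[270,185]+.5)*4;cv2.circle(C,(400+int(u[0]),int(u[1])),3,c,-1)
cv2.imwrite("pics/tB.png",C[:,:,::-1])
```

```text
origin in scene0(1.5x): [624.08154534 413.20729954] z100 [633.66273688 366.0830244 ]
origin in top0(1.5x): [446.81551068 545.18932194]
```

View pics/tB.png

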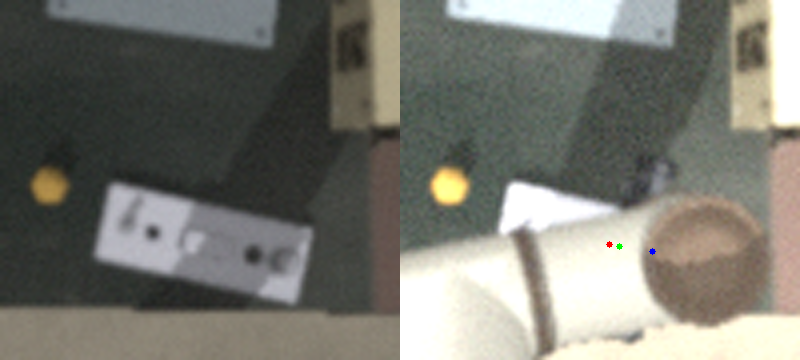

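Run:
```python
from h import *
import pickle
d=pickle.load(open("sA.pkl","rb"))
f=lambda p,o,s:[(x+.5)/s-.5+q for x,q in zip(p,o)]
for z in(77,90,105):
  print(z,"closed tip",pt(d,*f((210,281),(315,140),6.6),z)," open far/near",pt(d,*f((169,266),(315,140),6.6),z+10),pt(d,*f((252,292),(315,140),6.6),z+10))
t=pickle.load(open("tB.pkl","rb"))
for z in(90,120,160): print(z,"top finger L,R,top",pt(t,*f((632-400,185),(270,185),4),z),pt(t,*f((674-400,175),(270,185),4),z),pt(t,*f((655-400,157),(270,185),4),z))
s=pickle.load(open("scene0.pkl","rb"))
print("start tip z~212",[pt(s,*f((733,213),(0,0),1.5),z) for z in(202,212,230)])
q=arm.read_state();print(q["joints"],q["position"])
```

```text
77 closed tip [ 465.9803647  -120.05625792   77.        ]  open far/near [474.31057717 -96.98313602  87.        ] [ 425.53976929 -115.0719255    87.        ]
90 closed tip [442.06396043 -99.29114923  90.        ]  open far/near [449.81311609 -76.37238105 100.        ] [402.10258945 -94.06791881 100.        ]
105 closed tip [414.46810934 -75.33140844 105.        ]  open far/near [421.54681484 -52.59074071 115.        ] [375.05968963 -69.83252648 115.        ]
90 top finger L,R,top [463.85313563 -81.95528234  90.        ] [ 472.82276904 -117.18292684   90.        ] [ 487.53764285 -101.04767      90.        ]
120 top finger L,R,top [463.63418395 -76.91070025 120.        ] [ 472.43119902 -111.46039757  120.        ] [486.86288878 -95.6356597  120.        ]
160 top finger L,R,top [463.34224839 -70.1845908  160.        ] [ 471.90910567 -103.83035855  160.        ] [485.96321668 -88.41964597 160.        ]
start tip z~212 [array([ 312.54247343, -681.53490989,  202.        ]), array([ 292.56073274, -649.80224009,  212.        ]), array([ 256.59359949, -592.68343444,  230.        ])]
[ 2.22591848e-01  1.84524299e-01 -6.47669122e-01  5.58171692e-06
 -7.38551365e-01 -4.20201701e-01] [413.35634609 -70.28329324 102.62756874]
```

```bash
python3 -m pendant '[[0,0,0.02,0,0,0,0.05],[0,0,0.02,0,0,0,0.05],[0,0,0.022,0,0,0,0.05],[0,0,0.002,0,0,0,0.05],[0,0,0.002,0,0,0,0.05],[0,0,0,0,0,0,0.05]]'; python3 -m pendant '[[0,0,0.002,0,0,0,0.05],[0,0,0.001,0,0,0,0.05]]'; python3 -m pendant '[[0,0,0.002,0,0,0,0.05],[0,0,0.001,0,0,0,0.05]]'
```

```text
clock: 6.05
position: [414.0, -70.2, 37.2]
ee_rot: [-0.634, 0.773, -0.0, 0.001]
contact_force: [-0.7, -0.2, 0.7]
gripper_width: 50.3
grasp_force: 0.0
clock: 6.25
position: [413.8, -70.2, 34.2]
ee_rot: [-0.634, 0.773, -0.0, 0.001]
contact_force: [0.8, -0.4, -0.1]
gripper_width: 50.1
grasp_force: 0.0
clock: 6.45
position: [413.4, -70.3, 30.7]
ee_rot: [-0.634, 0.773, -0.0, 0.0]
contact_force: [-0.5, -0.3, 0.5]
gripper_width: 50.1
grasp_force: 0.0
```

```bash
python3 -m pendant '[[0,0,0,0,0,0,0.03],[0,0,0,0,0,0,0.025],[0,0,0,0,0,0,0.025],[0,0,0,0,0,0,0.0],[0,0,0,0,0,0,0.0],[0,0,0,0,0,0,0.0],[0,0,0,0,0,0,0.0]]'; python3 shot.py sC.pkl
python3 - <<'E'
import pickle
a=pickle.load(open("sC.pkl","rb"))["image"].astype(int).mean(2)
for i in range(188,216): print(i," ".join("%2d"%(x//10) for x in a[i,330:364]))
E
```

```text
clock: 7.15
position: [413.0, -70.3, 30.8]
ee_rot: [-0.634, 0.774, 0.0, -0.0]
contact_force: [-2.2, 0.5, 6.2]
gripper_width: 18.1
grasp_force: 60.2
[412.94121241 -70.33251968  30.8269008 ]
188  4  4  4  4  4  4  4  4  4  4  4  4  4  4  4  4  7 12  7  4  4  5  5  5  5  5  9 16 15 15 13 11 10 10
189  4  4  4  4  4  4  4  4  4  4  4  4  4  4  4  4  6  7  4  4  4  5  5  5  5  8 14 11 10 10 10  8  8  8
190  4  4  4  4  4  4  4  4  4  4  7  6  4  4  4  4  4  4  4  4  4  4  4  4  4  7 11  8  8  8  8  8  8  8
191  4  4  4  4  4  4  4  4  4  4  8  5  4  4  4  4  4  4  4  4  5  6  5  4  5  6  7  8  8  8  8  8  8  8
192  4  4  4  4  4  4  4  4  4  5  8  4  4  4  4  4  4  4  4  5  6  6  5  5  5  6  6  7  7  8  8  8  8  8
193  4  4  4  4  4  4  4  4  4  5  7  4  4  5  5  5  4  4  4  4  5  5  5  5  6  6  6  6  6  7  7  8  8  8
194  4  4  4  4  4  4  4  4  4  4  7  4  4  5  9  7  4  4  4  4  5  5  5  6  6  6  6  6  6  6  7  7  8  8
195  4  4  4  4  4  4  4  4  4  4  7  4  4  6 10  6  4  4  4  4  6  6  6  6  6  6  6  6  6  6  6  7  7  7
196  4  4  4  4  4  4  4  4  4  5  6  4  4  6 11  5  4  5  5  5
[... 1356 characters left out ...]
1 10 11 11 11 13 17 17 17 17 17 17 17 18 18 18 19 19 19 19 19 19
210 10 10 11 10 11 10 11 11 10 11 11 11 11 11 11 11 11 12 14 18 19 19 19 19 19 19 19 19 19 19 20 19 19 19
211 10 10 10 10 10 10 10 11 11 12 12 12 12 13 13 13 13 13 14 19 19 19 20 20 20 20 20 19 19 19 20 19 19 19
212 11 11 12 11 12 12 12 12 13 13 13 13 13 13 13 13 13 13 14 20 20 20 20 20 20 20 20 19 17 16 14 14 12 12
213 13 13 13 13 13 13 13 13 13 13 13 13 13 13 13 13 13 13 14 19 17 16 14 14 12 12 11 10  9  9  8  7  7  7
214 13 13 13 13 13 13 13 13 13 13 13 13 11 11 10  9  8  8  8 10  9  8  7  7  6  6  5  5  6  6  6  6  6  7
215 13 13 13 13 11 11  9  9  8  8  7  7  6  6  5  5  4  4  4  4  5  5  5  5  5  5  5  6  6  6  7  7  7  7
```

```bash
python3 -m pendant '[[0,0,0,0,0,0,0.04],[0,0,0,0,0,0,0.04],[0,0,0.003,0,0,0,0.04],[0,0,0.003,0,0,0,0.04],[0,0,0.003,0,0,0,0.04],[0,0,0,0,0,0,0.04]]';python3 -m pendant '[[0,0,0,0,0,0,0.025],[0,0,0,0,0,0,0.0],[0,0,0,0,0,0,0.0],[0,0,0,0,0,0,0.0],[0,0,0,0,0,0,0.0],[0,0,0,0,0,0,0.0],[0,0,0,0,0,0,0.0]]'; python3 -m pendant '[[0,0,-0.015,0,0,0,0],[0,0,-0.02,0,0,0,0],[0,0,-0.02,0,0,0,0],[0,0,-0.015,0,0,0,0],[0,0,0,0,0,0,0]]'; python3 go.py 634.8 -32.9 92 173.34
```

```text
clock: 7.8
position: [413.0, -70.4, 21.1]
ee_rot: [-0.634, 0.773, 0.0, -0.001]
contact_force: [-0.0, 0.5, 0.3]
gripper_width: 40.1
grasp_force: 0.0
clock: 8.5
position: [413.2, -70.3, 21.7]
ee_rot: [-0.634, 0.773, 0.0, -0.0]
contact_force: [-3.1, 0.7, 4.6]
gripper_width: 18.4
grasp_force: 60.4
clock: 9.0
position: [414.3, -70.1, 92.5]
ee_rot: [-0.634, 0.773, -0.001, 0.002]
contact_force: [0.3, -0.6, -4.7]
gripper_width: 18.8
grasp_force: 59.7
shift m [-0.0798 -0.2089  0.0014] turn deg [-0.2   0.09 -4.67] | pos [414.3 -70.1  92.5] j [ 0.22  0.2  -0.66 -0.   -0.7  -0.42] t 9.0 w 18.8 F [ 0.3 -0.6 -4.7]
```

```bash
python3 - <<'E'
from h import *
import pickle
d=pickle.load(open("scene0.pkl","rb"))
print(pt(d,(525+.5)/6.5-.5+270,(170+.5)/6.5-.5+165,0),pt(d,(297+.5)/6.5-.5+270,(45+.5)/6.5-.5+165,0))
E
python3 -m pendant '[[-0.015,0.003,0,0,0,-2,0],[-0.015,0.003,0,0,0,-2.67,0],[-0.007,0.001,0,0,0,0,0],[0,0,0,0,0,0,0],[0,0,0,0,0,0,0]]'; python3 go.py 634.8 -32.9 92 173.34
```

```text
[ 532.03613935 -202.16427437    0.        ] [ 761.3457047  -195.36697638    0.        ]
clock: 9.5
position: [412.1, -32.8, 90.9]
ee_rot: [-0.665, 0.747, 0.0, -0.001]
contact_force: [-0.1, 0.3, -5.5]
gripper_width: 18.9
grasp_force: 59.6
shift m [-0.0258 -0.2212 -0.0014] turn deg [ 0.08 -0.03 -0.02] | pos [412.1 -32.8  90.9] j [ 0.32  0.2  -0.67 -0.   -0.7  -0.43] t 9.5 w 18.9 F [-0.1  0.3 -5.5]
```

```bash
python3 -m pendant '[[-0.0025,-0.0212,-0.001,0,0,0,0],[-0.0045,-0.04,0,0,0,0,0],[-0.005,-0.045,0,0,0,0,0],[-0.005,-0.045,0,0,0,0,0],[-0.0045,-0.04,0,0,0,0,0],[-0.0025,-0.02,0,0,0,0,0],[-0.0018,-0.01,0,0,0,0,0],[0,0,0,0,0,0,0],[0,0,0,0,0,0,0],[0,0,0,0,0,0,0]]'; python3 go.py 634.8 -32.9 92 173.34; python3 shot.py sD.pkl
python3 - <<'E'
from h import *
import pickle
d=pickle.load(open("sD.pkl","rb"));t=cam("top");pickle.dump(t,open("tD.pkl","wb"))
A=cv2.resize(d["image"][150:205,270:355],None,fx=6.5,fy=6.5,interpolation=2)
B=cv2.resize(t["image"][160:205,270:355],None,fx=5,fy=5,interpolation=2)
B=cv2.copyMakeBorder(B,0,0,0,A.shape[1]-B.shape[1],0)
cv2.imwrite("pics/D.png",np.vstack([A,B])[:,:,::-1]);print(A.shape)
E
```

```text
clock: 10.5
position: [633.7, -32.8, 92.5]
ee_rot: [-0.665, 0.747, 0.001, -0.001]
contact_force: [0.7, 0.1, -4.4]
gripper_width: 18.3
grasp_force: 59.8
shift m [-0.     -0.0011  0.0005] turn deg [ 0.09 -0.01 -0.  ] | pos [633.7 -32.8  92.5] j [ 0.2   0.52 -0.14 -0.   -0.92 -0.32] t 10.5 w 18.3 F [ 0.7  0.1 -4.4]
[634.05716406 -32.68604255  92.80251487]
(358, 552, 3)
```

View pics/D.png

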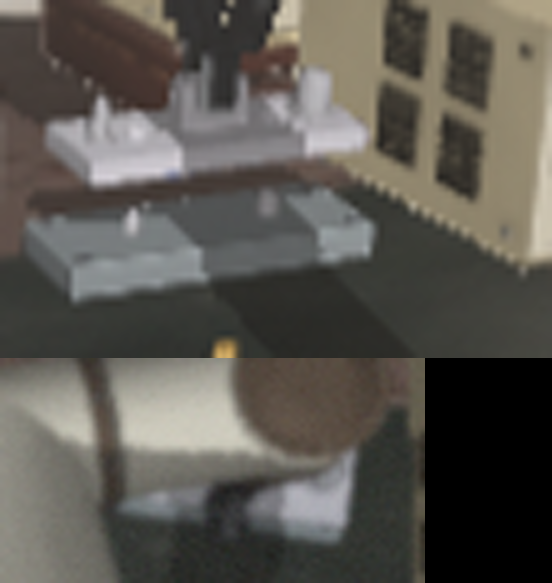

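```bash
cat > f2.py <<'E'
from fit import *
import pickle
def fitz(d,obs,off,s,x0):
    U=np.array([conv(o[0],off,s) for o in obs])
    def f(q):
        c,sn=np.cos(q[2]),np.sin(q[2])
        return np.concatenate([px(d,[q[0]+c*m[1][0]-sn*m[1][1],q[1]+sn*m[1][0]+c*m[1][1],m[1][2]+q[3]])-u for m,u in zip(obs,U)])
    r=least_squares(f,x0,x_scale=[10,10,.1,10]);print(r.x[:2].round(1),np.degrees(r.x[2]).round(2),r.x[3].round(1));print(r.fun.reshape(-1,2).round(2).tolist());return r.x
E
python3 - <<'E'
from f2 import *
s0=pickle.load(open("scene0.pkl","rb"));d=pickle.load(open("sD.pkl","rb"))
c,sn=np.cos(np.radians(83.34)),np.sin(np.radians(83.34))
W=lambda m,q=(634.8,-32.9):(q[0]+c*m[0]-sn*m[1],q[1]+sn*m[0]+c*m[1],m[2])
print("pred in s1: small top,big top,corners",[((px(s0,W(m))-[270,165]+.5)*6.5-.5).round(1).tolist() for m in((45,0,36),(-45,0,36),(100,38,22),(100,-38,22),(-100,-38,22),(-100,38,22),(100,38,0),(-100,38,0))])
print("pred D locator at tcp",[((px(d,W(m,(634,-32.7)))-[270,150]+.5)*6.5-.5).round(1).tolist() for m in((90,33,85),(90,-33,85),(-90,33,85),(70,0,111),(-70,0,111),(90,33,71),(-90,33,71))])
fitz(d,[((47,131),(90,-33,14)),((93,171),(90,33,14)),((368,134),(-90,33,14)),((100,95),(70,0,40)),((317,69),(-70,0,40)),((96,186),(90,33,0)),((368,151),(-90,33,0))],(270,150),6.5,[634,-33,1.45,71])
# pixel dump of edge areas
g=s0["image"].astype(int).mean(2)
print("s0 small peg");[print(i,*(int(x) for x in g[i,285:298])) for i in range(179,189)]
print("s0 big peg");[print(i,*(int(x) for x in g[i,305:318])) for i in range(175,186)]
E
```

```text
pred in s1: small top,big top,corners [[131.6, 112.0], [266.3, 93.1], [72.3, 170.7], [20.7, 121.7], [314.5, 80.6], [375.2, 126.0], [70.9, 205.2], [372.2, 159.4]]
pred D locator at tcp [[89.4, 162.5], [43.2, 122.8], [365.4, 125.7], [99.0, 96.5], [312.1, 70.0], [88.4, 185.1], [363.5, 147.6]]
[624.7 -29.2] 83.9 72.5
[[-0.13, -0.6], [0.12, -0.62], [0.28, -0.8], [0.43, 0.85], [-0.17, 0.61], [-0.5, 0.58], [-0.01, -0.03]]
s0 small peg
179 80 80 80 81 81 81 81 81 81 81 81 80 81
180 81 80 80 81 80 81 81 81 80 80 86 92 91
181 81 80 86 87 93 98 100 136 112 108 110 111 111
182 106 107 109 110 107 159 121 130 120 118 117 117 117
183 116 117 117 118 138 182 136 119 118 118 117 117 117
184 117 117 118 118 148 182 133 119 117 118 117 117 117
185 116 116 117 117 143 163 125 117 117 117 118 117 117
186 116 117 116 117 125 129 118 117 117 117 116 117 117
187 116 116 117 116 117 117 117 118 118 116 117 118 118
188 116 116 116 117 117 117 116 117 117 114 114 118 128
s0 big peg
175 81 81 81 82 81 82 81 81 80 80 82 82 82
176 80 80 80 80 82 82 82 83 83 82 82 82 82
177 81 80 80 82 82 82 82 82 82 82 83 88 88
178 82 81 81 82 88 98 99 96 102 107 108 96 85
179 95 100 107 108 99 140 152 112 114 117 117 113 109
180 112 114 117 117 106 160 180 146 119 118 118 118 118
181 117 116 117 117 107 164 178 150 120 117 118 118 118
182 117 117 117 117 114 160 173 139 119 117 118 118 118
183 117 117 117 117 117 132 137 123 118 117 117 117 118
184 117 117 117 118 117 117 117 117 117 117 117 118 117
185 116 116 116 116 117 117 116 117 117 114 114 116 119
```

Run:
```python
from f2 import *
s0=pickle.load(open("scene0.pkl","rb"));d=pickle.load(open("sD.pkl","rb"))
def W(q,a,m):
    c,sn=np.cos(np.radians(a)),np.sin(np.radians(a));return (q[0]+c*m[0]-sn*m[1],q[1]+sn*m[0]+c*m[1],m[2]+q[2])
K=dict(thin_top=(70,0,40),thin_foot=(70,0,14),thick_top=(-70,0,40),thick_foot=(-70,0,14),FLt=(90,33,14),FLb=(90,33,0),FRt=(-90,33,14),BLt=(90,-33,14),FRb=(-90,33,0))
print("s1 (crop) pred",{k:((px(s0,W((413.3,-70,0),78.56,m))-[270,165]+.5)*6.5-.5).round(0).tolist() for k,m in K.items()})
print("D px pred",{k:px(d,W((634,-32.7,71),83.34,m)).round(1).tolist() for k,m in K.items()})
g=d["image"].astype(int).mean(2)
for n,r,c in(("thin+left",range(162,181),range(275,301)),("right",range(158,178),range(310,331))):
    print(n,"cols",c[0]);[print(i,*("%3d"%x for x in g[i,c[0]:c[-1]+1])) for i in r]
```

```text
s1 (crop) pred {'thin_top': [363.0, 241.0], 'thin_foot': [359.0, 285.0], 'thick_top': [596.0, 213.0], 'thick_foot': [590.0, 256.0], 'FLt': [351.0, 316.0], 'FLb': [349.0, 340.0], 'FRt': [653.0, 277.0], 'BLt': [300.0, 263.0], 'FRb': [650.0, 300.0]}
D px pred {'thin_top': [284.8, 164.4], 'thin_foot': [284.5, 170.8], 'thick_top': [317.6, 160.4], 'thick_foot': [317.1, 166.6], 'FLt': [283.3, 174.6], 'FLb': [283.2, 178.1], 'FRt': [325.8, 168.9], 'BLt': [276.2, 168.5], 'FRb': [325.5, 172.3]}
thin+left cols 275
162  62  62  63  62  61  63  62  59 103  60  51  52  53  54  55  56  57  57  57  61  65  83 113 109 115 104
163  63  63  64  64  63  63  64  62  85  64  72  55  52  53  55  56  56  57  57  58  59  93 113 130 130 104
164  62  62  63  63  62  62  62  62  63  62  95  64  53  52  53  54  56  56  57  57  58 119 111 137 137 106
165  61  62  62  62  62  60  61  61  60  78 170 110  62  74  55  53  53  55  56  57  57 113 109 136 137 106
166  61  62  61  61  61  60  61  61  59 106 184 139  72  70  60  75  56  53  54  55  76 106 108 136 136 114
167  60  61  61  60  61  61  61  61  61 117 182 159 
[... 2534 characters left out ...]
 113 113 113 112 117 139 143 181 187 186 191 190 192 194 194 194 161 131  48  46  50
171 121 126 129 131 131 131 132 193 197 196 199 198 198 197 197 197 154 116  46  45  54
172 132 134 136 136 136 135 136 197 199 199 200 198 198 197 180 179 137 108  44  63  62
173 136 136 136 136 136 136 135 179 164 164 157 157 157 157 145 145 131 125  90  62  51
174 128 119 118 117 110 104 105 121 109 107 111 129 129 129 128 130 131 132 125 114  86
175  88  81  80  80  88  86  86  86  87  86  92 102 103 128 129 129 130 131 131 131 122
176  62  61  63  62  71  71  86  87  88  88  86  86  85 101 135 128 129 130 132 131 130
177  61  62  61  61  62  62  73  85  86  83  81  79  77  79 102  98 139 129 130 130 130
```

```bash
python3 -m pendant '[[-0.0002,-0.0008,0.01,0,0,0,0],[0,0,0.012,0,0,0,0],[0,0,0.008,0,0,0,0],[0,0,0,0,0,0,0],[0,0,0,0,0,0,0]]'; for i in 1 2 3; do python3 go.py 634.8 -32.9 43.7 173.34; done; python3 -m pendant '[[0,0,0.002,0,0,0,0],[0,0,0.002,0,0,0,0],[0,0,0.002,0,0,0,0]]'
```

```text
clock: 11.1
position: [636.0, -32.6, 62.0]
ee_rot: [-0.665, 0.747, 0.0, -0.001]
contact_force: [0.3, 1.2, -4.7]
gripper_width: 18.4
grasp_force: 59.7
shift m [0.0004 0.0012 0.0183] turn deg [ 0.06 -0.03  0.02] | pos [636.  -32.6  62. ] j [ 0.2   0.56 -0.16  0.   -0.86 -0.32] t 11.1 w 18.4 F [ 0.3  1.2 -4.7]
shift m [0.0004 0.0012 0.0183] turn deg [ 0.06 -0.03  0.02] | pos [636.  -32.6  62. ] j [ 0.2   0.56 -0.16  0.   -0.86 -0.32] t 11.1 w 18.4 F [ 0.3  1.2 -4.7]
shift m [0.0004 0.0012 0.0183] turn deg [ 0.06 -0.03  0.02] | pos [636.  -32.6  62. ] j [ 0.2   0.56 -0.16  0.   -0.86 -0.32] t 11.1 w 18.4 F [ 0.3  1.2 -4.7]
clock: 11.4
position: [636.3, -32.5, 56.8]
ee_rot: [-0.665, 0.747, -0.0, 0.0]
contact_force: [-0.1, -0.2, -4.2]
gripper_width: 18.4
grasp_force: 59.7
```

```bash
python3 -m pendant '[[0.0003,0.0008,0,0,0,0,0],[0,0,0,0,0,0,0]]'; python3 -m pendant '[[0,0,0.002,0,0,0,0],[0,0,0.002,0,0,0,0],[0,0,0,0,0,0,0]]'; python3 go.py 634.8 -32.9 43.7 173.34
```

```text
clock: 11.6
position: [635.2, -32.8, 56.6]
ee_rot: [-0.665, 0.747, 0.0, -0.0]
contact_force: [0.2, 0.6, -5.1]
gripper_width: 18.9
grasp_force: 59.7
clock: 11.9
position: [635.0, -32.8, 52.2]
ee_rot: [-0.665, 0.747, 0.0, -0.0]
contact_force: [-0.4, 0.1, -5.5]
gripper_width: 18.6
grasp_force: 59.8
shift m [0.0001 0.0002 0.0085] turn deg [ 0.05 -0.01 -0.  ] | pos [635.  -32.8  52.2] j [ 0.2   0.57 -0.17 -0.   -0.83 -0.32] t 11.9 w 18.6 F [-0.4  0.1 -5.5]
```

No contact yet; the taper is in the holes. Continue down.

```bash
python3 -m pendant '[[0,0,0.0015,0,0,0,0],[0,0,0.0015,0,0,0,0],[0,0,0,0,0,0,0]]';  python3 -m pendant '[[0,0,0.0015,0,0,0,0],[0,0,0.0015,0,0,0,0],[0,0,0,0,0,0,0]]'
```

```text
clock: 12.2
position: [635.1, -32.8, 49.3]
ee_rot: [-0.665, 0.747, 0.0, -0.0]
contact_force: [0.6, 0.4, -5.1]
gripper_width: 18.8
grasp_force: 59.8
clock: 12.5
position: [635.1, -32.8, 46.3]
ee_rot: [-0.665, 0.747, 0.0, -0.0]
contact_force: [0.8, -0.2, -5.2]
gripper_width: 18.9
grasp_force: 59.8
```

```bash
python3 -m pendant '[[0,0,0.001,0,0,0,0],[0,0,0.0007,0,0,0,0],[0,0,0,0,0,0,0]]'
```

```text
clock: 12.8
position: [635.2, -32.7, 44.8]
ee_rot: [-0.665, 0.747, 0.0, -0.0]
contact_force: [-0.4, 0.2, -4.1]
gripper_width: 18.8
grasp_force: 59.8
```

```bash
python3 -m pendant '[[0,0,0.001,0,0,0,0],[0,0,0,0,0,0,0]]';python3 -m pendant '[[0,0,0.0005,0,0,0,0],[0,0,0,0,0,0,0]]';python3 -m pendant '[[0,0,0.0005,0,0,0,0],[0,0,0,0,0,0,0]]'
```

```text
clock: 13.0
position: [635.4, -32.7, 43.9]
ee_rot: [-0.665, 0.747, -0.0, 0.0]
contact_force: [0.0, 1.3, -4.9]
gripper_width: 18.8
grasp_force: 59.9
clock: 13.2
position: [635.4, -32.7, 43.9]
ee_rot: [-0.665, 0.747, -0.0, 0.0]
contact_force: [-1.1, 1.6, -2.0]
gripper_width: 18.7
grasp_force: 60.2
clock: 13.4
position: [635.4, -32.7, 43.8]
ee_rot: [-0.665, 0.747, -0.0, 0.0]
contact_force: [-3.5, 0.8, 1.8]
gripper_width: 18.6
grasp_force: 60.9
```

```bash
python3 -m pendant '[[0,0,0,0,0,0,0.03],[0,0,0,0,0,0,0.05],[0,0,0,0,0,0,0.05],[0,0,0,0,0,0,0.05],[0,0,-0.015,0,0,0,0.05],[0,0,-0.03,0,0,0,0.05],[0,0,-0.03,0,0,0,0.05],[0,0,-0.015,0,0,0,0.05],[0,0,0,0,0,0,0.05]]'
python3 - <<'E'
from h import *
import pickle
d=pickle.load(open("scene0.pkl","rb"));t=pickle.load(open("top0.pkl","rb"))
f=lambda p:[(x+.5)/1.5-.5 for x in p]
print("device base front pts",pt(d,*f((362,318)),0),pt(d,*f((392,310)),0)); 
for p in((337,300),(352,312),(372,295)): print(p,pt(t,*f(p),0),pt(t,*f(p),150))
for p in((378,252),(390,262)):print("devtop z?",pt(d,*f(p),100),pt(d,*f(p),150))
print("fitting right white (318,290)",pt(t,*f((318,297)),0))
E
python3 go.py 440 -32.9 130 173.34; python3 go.py 450.3 241 130 183.58
```

```text
clock: 14.3
position: [637.2, -32.6, 136.0]
ee_rot: [-0.665, 0.747, -0.002, 0.003]
contact_force: [0.4, 0.5, -0.2]
gripper_width: 49.9
grasp_force: 0.0
device base front pts [556.63498319 261.1914989    0.        ] [563.02196996 178.42728448   0.        ]
(337, 300) [566.44770316 268.7697115    0.        ] [556.07951102 260.70987782 150.        ]
(352, 312) [538.97744456 232.84686416   0.        ] [531.10826499 228.05498831 150.        ]
(372, 295) [580.00832121 186.77878102   0.        ] [568.40649835 186.17779104 150.        ]
devtop z? [689.19448809 152.34643647 100.        ] [574.51262458 212.06908171 150.        ]
devtop z? [617.41972644 156.79852304 100.        ] [508.8727317  216.14063108 150.        ]
fitting right white (318,290) [572.55046367 313.63256037   0.        ]
shift m [0.0231 0.1958 0.0047] turn deg [-0.36  0.08  0.03] | pos [637.2 -32.6 136. ] j [ 0.2   0.48 -0.09  0.   -1.   -0.32] t 14.3 w 49.9 F [ 0.4  0.5 -0.2]
shift m [-0.2502  0.2172  0.005 ] turn deg [ -0.37   0.05 -10.21] | pos [637.2 -32.6 136. ] j [ 0.2   0.48 -0.09  0.   -1.   -0.32] t 14.3 w 49.9 F [ 0.4  0.5 -0.2]
```

```bash
python3 -m pendant '[[0.003,0.02,0,0,0,0,0.05],[0.005,0.04,0,0,0,0,0.05],[0.005,0.045,0,0,0,0,0.05],[0.005,0.045,0,0,0,0,0.05],[0.004,0.03,0,0,0,0,0.05],[0,0.01,0,0,0,0,0.05],[0,0,0,0,0,0,0.05]]';python3 - <<'E'
from h import *
import pickle
pickle.dump(arm.get_image("top"),open("tE.pkl","wb"));pickle.dump(arm.get_image("scene"),open("sE.pkl","wb"))
d=pickle.load(open("sE.pkl","rb"))
def W(q,a,m):
    c,sn=np.cos(np.radians(a)),np.sin(np.radians(a));return (q[0]+c*m[0]-sn*m[1],q[1]+sn*m[0]+c*m[1],m[2]+q[2])
K=dict(thin_top=(70,0,40),thick_top=(-70,0,40),FLt=(90,33,14),FLb=(90,33,0),FRt=(-90,33,14),BLt=(90,-33,14),FRb=(-90,33,0))
P={k:px(d,W((635.2,-32.8,22),83.34,m)).round(1).tolist() for k,m in K.items()};print(P)
g=d["image"].astype(int).mean(2)
for n in("FLb","FRb","thin_top"):
    u,v=map(int,P[n]);print(n,"cols",u-7);[print(i,*("%3d"%x for x in g[i,u-7:u+8])) for i in range(v-7,v+5)]
E
python3 go.py 450.3 241 130 183.58
```

```text
clock: 15.0
position: [442.9, -32.6, 132.6]
ee_rot: [-0.665, 0.747, 0.0, -0.0]
contact_force: [0.7, 0.3, -0.1]
gripper_width: 50.2
grasp_force: 0.0
{'thin_top': [284.1, 176.3], 'thick_top': [316.5, 172.0], 'FLt': [282.7, 186.5], 'FLb': [282.5, 189.9], 'FRt': [324.6, 180.5], 'BLt': [275.7, 180.1], 'FRb': [324.4, 183.8]}
FLb cols 275
182  84 113 135 157 173 175 175 147 141 170 153 151 173 174 185
183  99 108 127 135 151 172 175 157 162 164 149 148 171 172 174
184 118 112 126 129 132 150 172 172 172 171 166 167 173 174 173
185 123 121 124 127 129 133 150 172 174 175 174 174 174 174 179
186 102 121 123 124 127 129 132 149 177 183 184 188 189 194 195
187  93 102 122 124 123 126 128 132 177 195 197 199 199 201 201
188  92  93 102 120 123 124 127 128 177 199 202 202 202 202 201
189  88  92  93 101 119 124 111 113 177 200 185 177 174 174 167
190  73  88  93  93 101 120 115 119 152 167 164 164 158 154 147
191  58  72  89  93  93  97 138 139 141 144 149 150 148 146 144
192  55  57  72  90  93  89 142 144 143 143 143 143 143 143 141
193  55  54  58  73  90  87 141 142 142 142 142 142 141 141 14
[... 1033 characters left out ...]
 58  58  60  64  65  62
173  61  60  62  61  60  59  60  58  59  58  58  58  71 100 115
174  61  60  56  56  57  59  62  61  61  61  61  60  76 135 167
175  57  55  53  54  54  57  60  61  62  63  62  74  83 112 155
176  59  57  57  56  57  60  61  96  83  81  79  83  86  88 104
177  61  61  62  62  61  66  80 164 161  97  84  85  85  86  85
178  62  62  62  75  73  71  96 179 184 103  99 116 118 118 133
179  78  78  78  97 114 115 112 178 181 157 158 162 164 163 167
180 131 151 154 158 163 164 134 181 176 175 174 175 176 175 175
shift m [-0.2721  0.0266  0.0029] turn deg [ -0.06  -0.   -10.2 ] | pos [445.3 -32.3 132.9] j [ 0.29  0.18 -0.55  0.   -0.84 -0.41] t 15.1 w 50.3 F [ 0.7 -0.1 -0.4]
```

```bash
python3 -m pendant '[[-0.02,0.002,0,0,0,0,0.05],[-0.04,0.004,0,0,0,0,0.05],[-0.045,0.0045,0,0,0,0,0.05],[-0.045,0.0045,0,0,0,0,0.05],[-0.045,0.0045,0,0,0,0,0.05],[-0.04,0.0035,0,0,0,0,0.05],[-0.025,0.0025,0,0,0,-4,0.05],[-0.012,0.001,0.005,0,0,-6.2,0.05],[0,0,0.02,0,0,0,0.05],[0,0,0.015,0,0,0,0.05],[0,0,0,0,0,0,0.05],[0,0,0,0,0,0,0.05]]'; python3 go.py 450.3 241 15 183.58
```

```text
clock: 16.3
position: [449.4, 241.2, 92.6]
ee_rot: [0.729, -0.685, 0.0, 0.0]
contact_force: [-0.1, 0.5, 0.6]
gripper_width: 50.0
grasp_force: 0.0
shift m [ 0.0002 -0.0009  0.0776] turn deg [ 0.   -0.04 -0.03] | pos [449.4 241.2  92.6] j [ 0.81  0.34 -0.45  0.   -0.78 -0.75] t 16.3 w 50.0 F [-0.1  0.5  0.6]
```

```bash
python3 -m pendant '[[0,-0.0009,0.02,0,0,0,0.045],[0,0,0.025,0,0,0,0.04],[0,0,0.02,0,0,0,0.04],[0,0,0.005,0,0,0,0.04],[0,0,0,0,0,0,0.04],[0,0,0,0,0,0,0.04]]'; python3 -m pendant '[[0,0,0.003,0,0,0,0.04],[0,0,0.003,0,0,0,0.04],[0,0,0.003,0,0,0,0.04],[0,0,0,0,0,0,0.04]]'; python3 go.py 450.3 241 6 183.58
```

```text
clock: 16.9
position: [450.3, 241.5, 24.1]
ee_rot: [0.729, -0.685, 0.0, -0.001]
contact_force: [-0.1, 0.8, 0.1]
gripper_width: 40.3
grasp_force: 0.0
clock: 17.3
position: [449.1, 240.5, 13.6]
ee_rot: [0.729, -0.685, -0.0, 0.0]
contact_force: [0.5, -0.5, -0.1]
gripper_width: 40.0
grasp_force: 0.0
shift m [-0.0004 -0.0012  0.0076] turn deg [ 0.03 -0.02 -0.04] | pos [449.1 240.5  13.6] j [ 0.81  0.46 -0.53 -0.   -0.59 -0.75] t 17.3 w 40.0 F [ 0.5 -0.5 -0.1]
```

```bash
python3 -m pendant '[[0,-0.001,0.003,0,0,0,0.04],[0,0,0.002,0,0,0,0.04],[0,0,0.002,0,0,0,0.04],[0,0,0,0,0,0,0.03]]'; python3 -m pendant '[[0,0,0,0,0,0,0.022],[0,0,0,0,0,0,0.018],[0,0,0,0,0,0,0.0],[0,0,0,0,0,0,0.0],[0,0,0,0,0,0,0.0],[0,0,0,0,0,0,0.0],[0,0,0,0,0,0,0.0]]'; python3 go.py 450.3 241 6 183.58
```

```text
clock: 17.7
position: [450.1, 240.6, 6.5]
ee_rot: [0.729, -0.685, -0.0, 0.0]
contact_force: [-0.1, 0.1, 0.4]
gripper_width: 30.3
grasp_force: 0.0
clock: 18.4
position: [449.9, 240.6, 7.1]
ee_rot: [0.729, -0.685, -0.0, 0.0]
contact_force: [-3.7, 1.2, 4.6]
gripper_width: 14.4
grasp_force: 61.5
shift m [-0.0004 -0.0004  0.0011] turn deg [ 0.04 -0.02 -0.04] | pos [449.9 240.6   7.1] j [ 0.81  0.47 -0.53 -0.   -0.57 -0.75] t 18.4 w 14.4 F [-3.7  1.2  4.6]
```

```bash
python3 -m pendant '[[0,0,-0.005,0,0,0,0],[0,0,-0.01,0,0,0,0],[0,0,-0.015,0,0,0,0],[0,0,-0.02,0,0,0,0],[0,0,-0.02,0,0,0,0],[0,0,-0.015,0,0,0,0],[0,0,-0.01,0,0,0,0],[0,0,-0.005,0,0,0,0],[0,0,0,0,0,0,0],[0,0,0,0,0,0,0]]'
python3 - <<'E'
from h import *
import pickle
d=arm.get_image("scene");pickle.dump(d,open("sF.pkl","wb"));pickle.dump(arm.get_image("top"),open("tF.pkl","wb"))
s=arm.read_state();print(s["wrist_torque"],s["contact_force"],s["position"])
E
python3 go.py 450 -58 107 173.34
```

```text
clock: 19.4
position: [449.8, 240.4, 106.2]
ee_rot: [0.729, -0.685, -0.0, 0.001]
contact_force: [0.1, 0.8, -5.0]
gripper_width: 14.1
grasp_force: 60.4
[-0.04890648 -0.0109116  -0.03812018] [-1.41389543  0.50606241 -3.95138107] [449.80868006 240.33950237 105.995423  ]
shift m [ 0.2978  0.0182 -0.0006] turn deg [ 0.09 -0.08 10.2 ] | pos [449.8 240.3 106. ] j [ 0.81  0.32 -0.44 -0.   -0.82 -0.75] t 19.5 w 14.3 F [-1.4  0.5 -4. ]
```

```bash
python3 -m pendant '[[0.01,0.0006,0,0,0,0,0],[0.02,0.0012,0,0,0,0,0],[0.03,0.0018,0,0,0,0,0],[0.035,0.002,0,0,0,0,0],[0.035,0.002,0,0,0,0,0],[0.035,0.002,0,0,0,0,0],[0.035,0.002,0,0,0,0,0],[0.035,0.002,0,0,0,0,0],[0.03,0.002,0,0,0,0,0],[0.02,0.0015,0,0,0,0,0],[0.0128,0.001,0,0,0,0,0],[0,0,0,0,0,2,0]]';python3 -m pendant '[[0,0,0,0,0,3,0],[0,0,0,0,0,3,0],[0,0,0,0,0,2.2,0],[0,0,0,0,0,0,0],[0,0,0,0,0,0,0]]'; python3 go.py 631.9 -58.2 107 173.34
```

```text
clock: 20.7
position: [449.9, -59.2, 106.6]
ee_rot: [0.715, -0.699, -0.0, 0.0]
contact_force: [0.8, 0.3, -4.5]
gripper_width: 14.5
grasp_force: 60.4
clock: 21.2
position: [450.5, -57.5, 106.8]
ee_rot: [-0.665, 0.747, 0.0, -0.0]
contact_force: [-1.1, -0.1, -4.7]
gripper_width: 14.5
grasp_force: 60.3
shift m [-0.0202 -0.1803 -0.0003] turn deg [ 0.02 -0.    0.07] | pos [450.5 -57.5 106.8] j [ 0.23  0.23 -0.56 -0.   -0.77 -0.35] t 21.2 w 14.5 F [-1.1 -0.1 -4.7]
```

```bash
python3 -m pendant '[[-0.0011,-0.01,0,0,0,0,0],[-0.0022,-0.02,0,0,0,0,0],[-0.0034,-0.03,0,0,0,0,0],[-0.004,-0.035,0,0,0,0,0],[-0.004,-0.035,0,0,0,0,0],[-0.0034,-0.028,0,0,0,0,0],[-0.0017,-0.015,0,0,0,0,0],[-0.0004,-0.0073,0,0,0,0,0],[0,0,0,0,0,0,0],[0,0,0,0,0,0,0]]';python3 go.py 631.9 -58.2 102 173.34;  python3 - <<'E'
from h import *
import pickle
d=arm.get_image("scene");pickle.dump(d,open("sG.pkl","wb"));pickle.dump(arm.get_image("top"),open("tG.pkl","wb"))
s=arm.read_state();p=s["position"];print(p)
def W(q,a,m):
    c,sn=np.cos(np.radians(a)),np.sin(np.radians(a));return (q[0]+c*m[0]-sn*m[1],q[1]+sn*m[0]+c*m[1],m[2]+q[2])
z=p[2]-7.1;q=(p[0]+3.3,p[1]+25.2,z)
g=d["image"].astype(int).mean(2)
for n,m,r,z in(("eye",70,15,30),("hub",-70,26,32)):
    th=np.linspace(0,2*np.pi,73)
    for h in(0,z):
        C=np.array([px(d,W(q,83.34,(m+r*np.cos(t),r*np.sin(t),h))) for t in th]);print(n,h,"cols",C[:,0].min().round(1),C[:,0].max().round(1),"rows",C[:,1].min().round(1),C[:,1].max().round(1))
    u,v=map(int,px(d,W(q,83.34,(m,0,16))));print(n,"cols",u-10);[print(i,*("%3d"%x for x in g[i,u-10:u+12])) for i in range(v-9,v+11)]
E
```

```text
clock: 22.2
position: [631.1, -58.5, 106.4]
ee_rot: [-0.665, 0.747, 0.001, -0.001]
contact_force: [-0.7, -0.2, -4.6]
gripper_width: 14.6
grasp_force: 60.3
shift m [-0.0004 -0.0007  0.0044] turn deg [ 0.1  -0.01  0.  ] | pos [631.1 -58.5 106.4] j [ 0.16  0.5  -0.12 -0.   -0.95 -0.28] t 22.2 w 14.6 F [-0.7 -0.2 -4.6]
[631.09707442 -58.43087376 106.91999717]
eye 0 cols 280.8 288.7 rows 165.7 168.6
eye 30 cols 281.1 289.1 rows 158.3 161.1
eye cols 274
154  68  67  80  60  55  56  56  59  63  59  56  54  55  57  61  65  68  67  78  96 111 135
155  67  67  82  59  55  55  56  56  59  58  62  60  55  55  56  58  61  66  70  69  79  98
156  66  65  83  58  54  54  55  55  55  55  59  60  60  60  54  55  57  59  63  68  70  70
157  65  64  82  58  53  53  54  53  55  55  56  57  59  59  62  59  56  56  58  62  66  69
158  65  65  70  75  56  53  53  53  53  54  54  55  56  57  60  65  62  56  55  57  60  63
159  65  64  64  70 103  61  52  52  65  76  85  90  87  75  72  63  61  55  56  56  57  61
160  65  64  63  63  84  64  73  55  79  82  90  99  86  79  83  78  78  79  77  77  79  85
161 
[... 2425 characters left out ...]
  69  93  93  96  97  98  96  92  87  77 132 132 130 115
163  88  99  91  99  91  66  65  67  69  93  96  97  96  98  93  91  85  77 132 132 130  94
164  77  84  77  75  69  66  66  68  70  93  96  98  97  96  93  91  85 117 132 131 130  84
165  75  73  72  71  71  70  70  73 115 119 120  94  92  91 120 120 119 131 132 131 130  69
166  74  77  80  79  76  73  70  71 130 128 126 111 108 116 131 132 131 131 131 131 130  59
167  82  83  84  84  82  77  76  78 130 127 120 120 117 126 130 132 131 130 132 131 131  59
168  84  83  84  84  84  83  84  85 129 106 123 123 124 128 130 131 130 131 131 132 130  57
169  80  81  82  83  83  84  85  86 128 110 128 124 128 130 130 131 130 131 131 132 131  47
```

```bash
python3 -m pendant '[[-0.0003,-0.0007,0.002,0,0,0,0],[0,0,0.002,0,0,0,0],[0,0,0,0,0,0,0],[0,0,0,0,0,0,0],[0,0,0,0,0,0,0],[0,0,0,0,0,0,0],[0,0,0,0,0,0,0]]';python3 -m pendant '[[0,0,0,0,0,0,0],[0,0,0,0,0,0,0]]';python3 go.py 631.9 -58.2 102 173.34
```

```text
clock: 23.0
position: [632.8, -58.2, 103.0]
ee_rot: [-0.665, 0.747, -0.0, 0.0]
contact_force: [0.2, -0.0, -4.3]
gripper_width: 14.0
grasp_force: 60.3
clock: 23.2
position: [632.8, -58.2, 102.9]
ee_rot: [-0.665, 0.747, -0.0, 0.0]
contact_force: [-0.2, -0.1, -4.2]
gripper_width: 14.5
grasp_force: 60.3
shift m [0.0001 0.0009 0.0009] turn deg [-0.    0.    0.01] | pos [632.8 -58.2 102.9] j [ 0.16  0.51 -0.12 -0.   -0.94 -0.28] t 23.2 w 14.5 F [-0.2 -0.1 -4.2]
```

```bash
python3 -m pendant '[[0,0.0005,0,0,0,0,0],[0,0,0,0,0,0,0],[0,0,0,0,0,0,0],[0,0,0,0,0,0,0],[0,0,0,0,0,0,0]]' && python3 -c "
from bench import arm
print(arm.read_state()['joint_vel']);print(arm.job_done())"
```

```text
clock: 23.7
position: [632.3, -58.1, 102.9]
ee_rot: [-0.665, 0.747, -0.0, 0.0]
contact_force: [-1.1, 0.8, -3.9]
gripper_width: 14.4
grasp_force: 60.3
[ 0.0004939   0.00109123  0.00030034 -0.00133679 -0.00070007  0.00128177]
the job is handed in; nothing more can be done
None
```

The locator is fully down on both pegs and released, and the lever is held level about 34 mm above the posts, hub over the thick post; I handed it in at 23.7 s with the verdict not shown.

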